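# Tongs into the lower tier of the tea box

## Task

Lift the hinged divider flap of the wooden tea box by its tab until it stands upright and stays up. Then pick up the bamboo tongs and lay them flat on the floor of the lower tier that the flap was covering, setting them down rather than dropping them. Leave the flap standing open.

Things in the scene. Friction and masses are not known exactly. Their poses are not given: they have to be found in the camera images.
- teabox: Fixed open wooden tea box. x: from near (robot-side) wall to hinge wall, y: left, z up; yaw within 15 degrees. Origin: on the bench under the centre of the right bay, 130 (x) by 210 (y) mm inside, the one with the flap; its lower tier's floor is 8 mm up. Walls 8 mm thick, 60 mm high, far wall 42. The left bay (y 113 to 201 mm) is a fixed shelf with cork coasters, not used.
- flap (a joint): Angle of the plywood flap over the right bay, 130 x 204 x 6 mm, 120 g: 0 level, upper face 48 mm up; pi/2 upright; stop 1.9; starts at 0 to 0.15 rad. Axis along box y, at box x = 69 mm, 45 mm above the bench; the robot-side edge swings up and away from the robot. Stiff hinge (0.2 N m): stays at any angle; lifting at the tab takes about 3 N.
- flap_tab (a point): Grip point in the flap's tab, an upright dark wood fin with rounded top on the flap's upper face: 114 mm from the hinge axis, at box y = 0, 28 mm above the upper face (31 mm above the hinge axis plane). Fin 12 mm thick along box y, 24 mm along box x, 40 mm tall. Pinched across its thickness it pivots between the fingers as the flap swings. Axes turn with the flap.
- tongs: Rigid bamboo tongs lying flat, a narrow U: round closed end at -x, two parallel legs (x -63 to +33 mm), tips bent inward at +x. 151 mm long, 24 wide (grip across both legs, along y, at the origin), 12 high, about 30 g. Origin: centre of underside. One of 3 bamboo tools (a broad-panned scoop, a thin pick) about 100 mm apart right of the box, any order, along x, yaw within 15 degrees.
Not all that is in view belongs to the job. What is shaped like the tongs but blue or green is not meant.

How it is judged:
On the way, in this order (a step that is already met when the one before it is completed fails the run):
1. the flap has been lifted to stand upright (beyond 75 degrees) (value of joint flap above 1.3 rad), for 0.2 s.
2. the tongs lie flat on the floor of the lower tier, flap still up (x of tongs in the frame of teabox between -0.055 and 0.055 m and y of tongs in the frame of teabox between -0.09 and 0.09 m and z of tongs in the frame of teabox below 0.02 m and angle between tongs's own z axis and vertical below 0.18 rad and value of joint flap above 1.3 rad), for 0.2 s.
At the end, for the whole second after the job is handed in: The flap stands open beyond 75 degrees (1.3 rad), and the tongs lie at rest in the right bay's lower tier: their origin within 55 mm in x and 90 mm in y of the bay's centre, less than 20 mm above the bench, flat within 10 degrees (all of step 2 and linear speed of tongs below 0.02 m/s and velocity of joint flap between -0.05 and 0.05 rad/s); the robot touches nothing.
It fails at once if the tongs are dropped (falling free faster than 0.8 m/s, a drop of over 30 mm) (contact force between the fingers and tongs below 0.01 N and linear speed of tongs above 0.8 m/s).
It also fails if it takes over 58 s, if anything falls off the work surface, if the arm or the gripper's body presses on something with over 40 N, if the wrist force passes 120 N, or if a joint passes its speed limit or range.

## Robot

A 6-joint arm with a two-finger parallel gripper is mounted at the origin on the work surface. World frame = base frame: x ahead of the robot, y to its left, z up, the work surface at z = 0. Lengths are in m, angles in rad, forces in N, time in s.
With the tool pointing down it reaches from about 0.3 to 0.875 m from the base axis. Payload 6.4 kg.
Tool frame: the origin (TCP) lies between the finger pads; the fingertips stand 25 mm ahead of it and the grasp point (between the pads) lies 6 mm ahead of it; z points along the fingers, y is the line along which they close (so a half turn about z gives the same grasp; the last joint's range is limited). The gripper opens to 85 mm and grips with 20 to 120 N. Pads are 22 mm wide; open, the fingers measure 114 mm over their backs; the gripper's body (76 mm by 85 mm) begins 54 mm behind the grasp point. The pads swing forward as they close: fully open they stand 13 mm farther back than shut.
Start: joints at [-0.206, 0.181, 1.607, -0, 1.354, -0.206], TCP at [0.575, 0, 0.256] pointing down, gripper open.
Joint ranges: [-2.99, 2.99], [-0.89, 2.07], [0.3, 2.58], [-1.14, 4.28], [0, 2.63], [-3.12, 3.12]. Speed limits (rad/s): [2.57, 2.57, 3.01, 3.14, 3.14, 3.14].

## Interface

Orientations are given as a unit quaternion [w, x, y, z].
In Python, from bench import ctrl gives the robot as it stands.
- The arm moves only by the tool servo_tool, never from a script. Its argument "series" is text: rows parted by semicolons, each of 7 numbers parted by spaces: the gripper command: -1 is fully open, 1 is shut, values between are in proportion, then the shift along the tool's x, y, z in m, then the turn, a rotation vector about the tool's x, y, z in degrees. A call has 1 to 12 rows; each row is the pose to reach, as a shift and turn from the pose commanded when the call began, along the tool's axes at that moment; what a row does not reach only later rows make up. A row lasts 1/12 s, in which the tool goes at most 41.7 mm and 7.16 degrees, less where a joint would pass 70% of its speed; a pose out of reach is approached as far as the arm can. A call with a gripper value outside its range is refused whole. The fingers move at their own pace and stop on an object; the grip force is fixed at half the most. Time passes only in rows, so rows that repeat a pose let the fingers close. It gives the time, the measured TCP pose, the force, the opening and the grip force at its end, in the units of the state.
- ctrl.get_obs(): the state, without advancing time (a new reading comes with each control period).
- ctrl.camera(name): name is "scene" or "side" or "wrist"; returns a dict with "img" (420x560x3 uint8, red, green, blue), "z_map" (420x560 float32, m along the optical axis (not along the pixel's ray), 0 where there is no reading), "fovy" (degrees; the focal length in pixels is half the picture's height over the tangent of half this angle, whatever the lens; pixels are square), "cx", "cy" (the principal point, pixels), "extrinsics" (4x4, takes a point from camera to world coordinates); the wrist camera has in their place "T_tool_cam" (4x4, takes a point from camera to tool coordinates, whose origin is the TCP and whose axes are the flange's). Camera axes: x right, y down, z forward; pixel columns grow to the right and rows downward; lengths in m; the calibration is good to about 2 mm. A picture is of the moment at which its call begins: read the wrist's pose just before it.
- ctrl.hand_in(): hands the job in; it is judged then, once.
The state is a dict: "time_s": time; "q": joint angles; "dq": joint speeds; "joint_efforts": joint torques, N m; "eef_pos": TCP position; "eef_rot": TCP orientation; "wrist_force": force on the tool from outside, world axes, zero at the start; "torque": the same for the moment, N m; "opening": opening from 0.0 (shut) to 1.0 (fully open); "grasp_force": force on a finger pad.
Only numpy, scipy, OpenCV 4.12 (cv2) and the standard library are available. Lean on these libraries where they do the work, as an engineer would, in place of code of your own. Each camera call takes 0.05 s, during which the arm holds its last target. There are 200 camera calls.

## Working session

There is one attempt and no reset: what is moved stays moved. The work goes in short steps, Python scripts to look and compute and a tool call to move; the robot and the scene stay as the last step left them, time stands still between calls to the robot, and variables do not carry over. Pictures are saved under pics/ and viewed, at most 10 in all, crops included, and the job is handed in when it is done.

Besides the shell and the picture viewer there is one more tool, called after "Emit:" as name(argument=value, ...) on one line, values as JSON. servo_tool: Moves the arm, as the interface text tells. Its arguments: {"type":"object","properties":{"series":{"type":"string"}},"required":["series"]}

```bash
mkdir -p pics; cat > h.py <<'E'
import numpy as np, cv2
from bench import ctrl
from scipy.spatial.transform import Rotation as R
def Rq(q): return R.from_quat([q[1],q[2],q[3],q[0]])
def shot(name,save=None):
    o=ctrl.get_obs(); c=ctrl.camera(name)
    if save: cv2.imwrite('pics/'+save,cv2.cvtColor(c['img'],cv2.COLOR_RGB2BGR))
    if 'extrinsics' in c: T=np.array(c['extrinsics'])
    else:
        W=np.eye(4); W[:3,:3]=Rq(o['eef_rot']).as_matrix(); W[:3,3]=o['eef_pos']; T=W@np.array(c['T_tool_cam'])
    h,w=c['z_map'].shape; f=h/2/np.tan(np.radians(c['fovy'])/2)
    v,u=np.mgrid[:h,:w]; z=c['z_map']
    P=np.stack([(u-c['cx'])/f*z,(v-c['cy'])/f*z,z],-1)@T[:3,:3].T+T[:3,3]
    P[z<=0]=np.nan
    return c['img'],P,T,f,c
E
python3 - <<'E'
from h import *
o=ctrl.get_obs(); print(o)
for n in ['scene','side','wrist']:
    i,P,T,f,c=shot(n,n+'0.png'); np.savez('pics/'+n+'0',i=i,P=P,T=T); print(n,T.round(3).tolist(),f)
a=[cv2.imread('pics/%s0.png'%n) for n in ['scene','side']]
E
```

```text
{'time_s': 0.0, 'q': array([-2.06311896e-01,  1.81520808e-01,  1.60800482e+00, -2.33935053e-05,
        1.35381451e+00, -2.06242601e-01]), 'dq': array([-7.32983667e-04, -7.67425655e-06,  9.48935293e-04,  6.68012936e-04,
        1.75800338e-03,  7.80785199e-05]), 'joint_efforts': array([ 3.41415571e-04, -4.44869328e+01, -3.51340663e+01, -2.51131587e-04,
        9.11703974e-03,  3.43231875e-05]), 'eef_pos': array([5.74487508e-01, 1.11064617e-04, 2.55397040e-01]), 'eef_rot': array([-7.25022670e-04,  7.07129223e-01,  7.07083799e-01, -4.87746774e-04]), 'wrist_force': array([ 0.75493162, -0.52705201, -0.03162484]), 'torque': array([-0.01715698, -0.00388875,  0.01269714]), 'grasp_force': 0.0, 'opening': 0.9963102316110776}
scene [[-0.591, 0.656, -0.47, 1.139], [0.807, 0.492, -0.328, 0.279], [0.016, -0.572, -0.82, 1.274], [0.0, 0.0, 0.0, 1.0]] 525.0203117542209
side [[0.767, -0.33, 0.55, -0.193], [-0.641, -0.403, 0.653, -0.984], [0.006, -0.854, -0.52, 0.701], [0.0, 0.0, 0.0, 1.0]] 473.5013568744293
wrist [[1.0, 0.001, -0.002, 0.574], [0.0, -0.954, -0.299, 0.076], [-0.002, 0.299, -0.954, 0.373], [0.0, 0.0, 0.0, 1.0]] 302.027011028803
```

View pics/scene0.png

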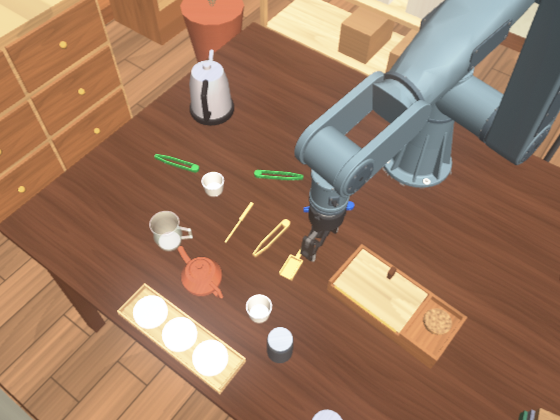

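View pics/side0.png

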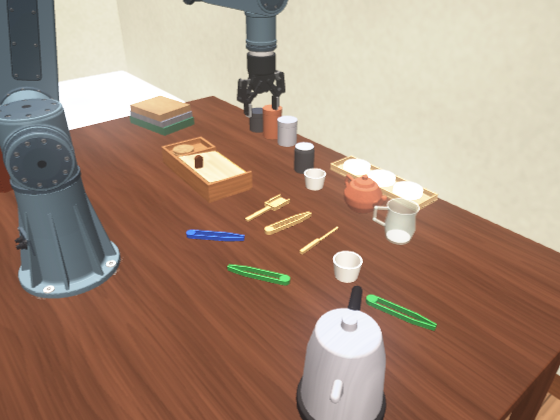

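Scene view: box around (395,300), fin at (391,273), bamboo tongs between pick and scoop at (271,238). Side view: fin at (199,161), tongs at (289,222).

```bash
cat > m.py <<'E'
from h import *
for n,fin,tg,bx in [('scene',(391,273),(245,213,298,262),(325,240,470,360)),('side',(199,161),(260,207,318,238),(160,135,255,200))]:
    d=np.load(f'pics/{n}0.npz'); i,P=d['i'],d['P']
    hsv=cv2.cvtColor(i,cv2.COLOR_RGB2HSV)
    # fin
    u,v=fin; s=np.s_[v-12:v+13,u-12:u+13]
    m=(hsv[s][...,2]<90)&(P[s][...,2]>.04); p=P[s][m]
    print(n,'fin',m.sum(),np.nanmean(p,0).round(4),np.nanmin(p,0).round(3),np.nanmax(p,0).round(3))
    x0,y0,x1,y1=bx; s=np.s_[y0:y1,x0:x1]; Q=P[s]; H=hsv[s]
    m=(H[...,2]>190)&(H[...,1]<130)&(Q[...,2]>.03)
    k,l,st,ce=cv2.connectedComponentsWithStats(m.astype(np.uint8)); j=1+st[1:,4].argmax(); q=Q[l==j]
    A=np.c_[q[:,:2],np.ones(len(q))]; co=np.linalg.lstsq(A,q[:,2],rcond=None)[0]
    r=cv2.minAreaRect((q[:,:2]*1000).astype(np.float32)); print(' flap',len(q),q.mean(0).round(4),'plane',co.round(4),'rect',r, cv2.boxPoints(r).round(0).tolist())
    m=(Q[...,2]>.052)&(Q[...,2]<.067)&(H[...,2]>60); q=Q[m]
    r=cv2.minAreaRect((q[:,:2]*1000).astype(np.float32)); print(' rim',len(q),r,cv2.boxPoints(r).round(0).tolist())
    x0,y0,x1,y1=tg; s=np.s_[y0:y1,x0:x1]; Q=P[s]; H=hsv[s]
    m=(H[...,2]>130)&(H[...,0]>12)&(H[...,0]<32)&(Q[...,2]<.03)
    k,l,st,ce=cv2.connectedComponentsWithStats(m.astype(np.uint8)); j=1+st[1:,4].argmax(); q=Q[l==j]
    r=cv2.minAreaRect((q[:,:2]*1000).astype(np.float32)); print(' tongs',len(q),np.median(q,0).round(4),r,cv2.boxPoints(r).round(0).tolist())
    # width profile along x
    for a in np.arange(.4,.75,.015):
        w=q[(q[:,0]>a)&(q[:,0]<a+.015)]
        if len(w): print('   ',round(a,3),len(w),w[:,1].min().round(3),w[:,1].max().round(3))
E
python3 m.py
```

```text
m.py:8: RuntimeWarning: Mean of empty slice
  print(n,'fin',m.sum(),np.nanmean(p,0).round(4),np.nanmin(p,0).round(3),np.nanmax(p,0).round(3))
Traceback (most recent call last):
  File "m.py", line 8, in <module>
    print(n,'fin',m.sum(),np.nanmean(p,0).round(4),np.nanmin(p,0).round(3),np.nanmax(p,0).round(3))
                                                   ~~~~~~~~~^^^^^
ValueError: zero-size array to reduction operation fmin which has no identity
```

View pics/wrist0.png

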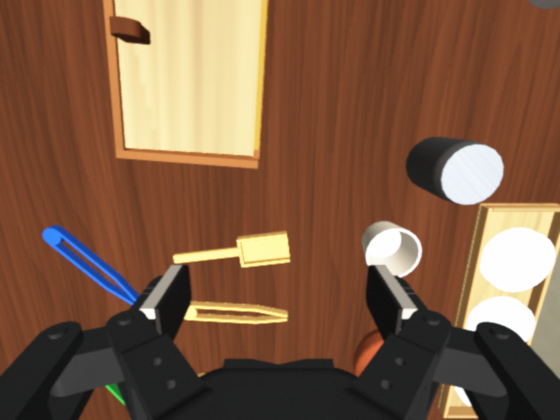

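Wrist view: right is world +x, up is +y; box at upper left with its fin at (128,28), tongs at (238,312) with the round end left, and the flap edges tilted slightly. Next, why the fin mask came up empty.

```bash
python3 - <<'E'
from h import *
for n,pts in [('scene',[(391,273),(380,300),(271,238),(100,300)]),('side',[(199,161),(220,160),(280,225),(300,350)]),('wrist',[(125,28),(180,100),(190,312),(300,200)])]:
    d=np.load(f'pics/{n}0.npz'); P=d['P'];print(n,np.isfinite(P[...,2]).mean())
    for u,v in pts: print(d['i'][v,u],P[v,u].round(4))
E
sed -i 's/for n,fin.*/for n,fin,tg,bx in [("wrist",(128,28),(190,295,295,327),(95,0,275,170)),("scene",(391,273),(245,213,298,262),(325,240,470,360))]:/; s/<90)&(P\[s\]\[...,2\]>.04)/<130)\&(P[s][...,2]>.055)/' m.py; python3 m.py
```

```text
scene 0.9961479591836735
[149  99  70] [0.4575 0.1481 0.096 ]
[243 223 175] [0.5175 0.159  0.0539]
[131  89  65] [ 0.5072 -0.1938 -0.0028]
[128  88  68] [ 9.298e-01 -4.379e-01 -6.000e-04]
side 0.9960799319727891
[100  62  44] [0.4445 0.1386 0.0835]
[252 243 212] [0.5354 0.1663 0.0487]
[231 187 124] [ 4.912e-01 -1.804e-01 -2.000e-04]
[140  91  73] [ 2.445e-01 -5.326e-01 -5.000e-04]
wrist 0.9959863945578231
[130  73  46] [0.451  0.1435 0.0987]
[249 233 178] [0.4766 0.0913 0.0557]
[254 252 183] [ 0.4503 -0.1852  0.0129]
[123  70  43] [ 6.014e-01 -2.640e-02 -1.000e-04]
wrist fin 411 [0.4505 0.1431 0.0931] [0.423 0.139 0.057] [0.46  0.151 0.101]
 flap 20138 [0.4895 0.1123 0.0549] plane [-0.1063  0.0078  0.106 ] rect ((486.1863708496094, 112.23249053955078), (143.2154998779297, 133.24392700195312), 85.75286865234375) [[414.0, 46.0], [547.0, 36.0], [558.0, 179.0], [425.0, 189.0]]
 rim 17103 ((483.32037353515625, 103.8051986694336), (151.3227081298828, 146.10801696777344), 87.14176940917969) [[407.0, 32.0], [553.0, 25.0], [560.0, 176.0], [414.0, 183.0]]
 tongs 1723 [ 0.5137 -0.1924  0.0076] 
[... 772 characters left out ...]
]]
 rim 4480 ((491.8567810058594, 188.25230407714844), (323.2601013183594, 150.7014617919922), 85.74124145507812) [[405.0, 33.0], [555.0, 21.0], [579.0, 344.0], [429.0, 355.0]]
 tongs 386 [ 0.5098 -0.1904  0.0086] ((507.4171142578125, -190.91209411621094), (28.31302261352539, 160.3765411376953), 87.64517974853516) [[427.0, -202.0], [587.0, -208.0], [588.0, -180.0], [428.0, -173.0]]
    0.415 2 -0.194 -0.184
    0.43 25 -0.201 -0.177
    0.445 54 -0.201 -0.174
    0.46 31 -0.201 -0.176
    0.475 36 -0.203 -0.176
    0.49 34 -0.204 -0.178
    0.505 34 -0.205 -0.179
    0.52 36 -0.206 -0.178
    0.535 41 -0.206 -0.179
    0.55 36 -0.207 -0.183
    0.565 39 -0.207 -0.185
    0.58 18 -0.201 -0.19
```

Box yaw is about -4°, its origin about (0.489, 0.141), and the flap stands at about 0.10 rad. That puts the fin grip point near (0.448, 0.144, 0.088). Moving above it now.

Emit:
servo_tool(series="-1 0.144 -0.127 0.08 0 0 -7; -1 0.144 -0.127 0.08 0 0 -14; -1 0.144 -0.127 0.08 0 0 -21; -1 0.144 -0.127 0.08 0 0 -28; -1 0.144 -0.127 0.08 0 0 -35; -1 0.144 -0.127 0.08 0 0 -42; -1 0.144 -0.127 0.08 0 0 -49; -1 0.144 -0.127 0.08 0 0 -56; -1 0.144 -0.127 0.08 0 0 -63; -1 0.144 -0.127 0.08 0 0 -70; -1 0.144 -0.127 0.08 0 0 -77; -1 0.144 -0.127 0.08 0 0 -84")

```text
time_s: 1.15
eef_pos: [0.4478, 0.1441, 0.1761]
eef_rot: [-0.0, 0.049, 0.999, -0.0]
wrist_force: [-0.1, -0.0, -0.3]
opening: 0.999
grasp_force: 0.0
```

Emit:
servo_tool(series="-1 0 0 0 0 0 -2; -1 0 0 0 0 0 -2; -1 0 0 0 0 0 -2; -1 0 0 0 0 0 -2")

```text
time_s: 1.48
eef_pos: [0.4479, 0.144, 0.1762]
eef_rot: [-0.0, 0.036, 0.999, -0.0]
wrist_force: [0.5, 0.1, -0.1]
opening: 1.003
grasp_force: 0.0
```

```bash
python3 - <<'E'
from h import *
o=ctrl.get_obs(); print(o['time_s'],o['eef_pos'],Rq(o['eef_rot']).as_matrix().round(3).tolist(),o['q'].round(2),o['wrist_force'])
i,P,T,f,c=shot('wrist','w1.png'); np.savez('pics/w1',i=i,P=P,T=T)
m=(P[...,2]>.068)&(P[...,2]<.115)&(abs(P[...,0]-.448)<.05)&(abs(P[...,1]-.144)<.025)&(cv2.cvtColor(i,cv2.COLOR_RGB2HSV)[...,2]>40)
print(m.sum()); p=P[m]; print(p.min(0),p.max(0),p.mean(0), np.argwhere(m).mean(0))
t=p[p[:,2]>.085]; print(len(t),t.min(0),t.max(0))
E
```

```text
1.4833 [0.44792463 0.14402066 0.17618972] [[-0.997, 0.071, -0.0], [0.071, 0.997, 0.0], [0.0, -0.0, -1.0]] [ 0.06  0.04  1.94  0.    1.17 -1.44] [ 0.5197729   0.09371723 -0.07083114]
719
[0.43248551 0.13972209 0.06801104] [0.45616219 0.15297633 0.10126924] [0.44148118 0.14658919 0.09294985] [220.89568846 281.28094576]
588 [0.43400386 0.13972209 0.08519792] [0.45616219 0.15286769 0.10126924]
```

View pics/w1.png

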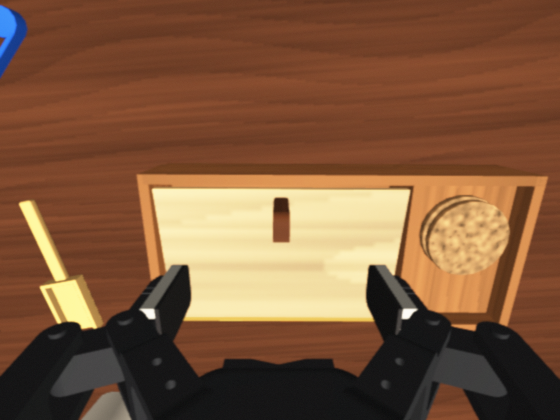

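The wrist view shows the fin at (281,220), aligned with the jaws and about 2 mm to +y. Descending and pinching.

Emit:
servo_tool(series="-1 0.001 0.002 0.03; -1 0.001 0.002 0.06")

```text
$.series[0]: bad value
```

Emit:
servo_tool(series="-1 0.001 0.002 0.03 0 0 0; -1 0.001 0.002 0.06 0 0 0; -1 0.001 0.002 0.08 0 0 0; -1 0.001 0.002 0.08 0 0 0; -1 0.001 0.002 0.08 0 0 0; 1 0.001 0.002 0.08 0 0 0; 1 0.001 0.002 0.08 0 0 0; 1 0.001 0.002 0.08 0 0 0; 1 0.001 0.002 0.08 0 0 0; 1 0.001 0.002 0.08 0 0 0; 1 0.001 0.002 0.08 0 0 0; 1 0.001 0.002 0.08 0 0 0")

```text
time_s: 2.53
eef_pos: [0.4473, 0.146, 0.0967]
eef_rot: [0.0, 0.035, 0.999, -0.0]
wrist_force: [-1.0, -1.5, 3.4]
opening: 0.127
grasp_force: 62.4
```

```bash
python3 -c "
import numpy as np
r=118.1;p0=.3855
for k in range(25):
    p=p0+.0625*k; b=p0 if k<13 else p0+.75
    print(k,'1 %.3f 0 %.3f 0 0 0;'%(-(np.cos(b)-np.cos(p))*r/1e3,-(np.sin(p)-np.sin(b))*r/1e3))"
```

```text
0 1 -0.000 0 -0.000 0 0 0;
1 1 -0.003 0 -0.007 0 0 0;
2 1 -0.006 0 -0.013 0 0 0;
3 1 -0.010 0 -0.020 0 0 0;
4 1 -0.014 0 -0.026 0 0 0;
5 1 -0.019 0 -0.031 0 0 0;
6 1 -0.024 0 -0.037 0 0 0;
7 1 -0.029 0 -0.042 0 0 0;
8 1 -0.035 0 -0.047 0 0 0;
9 1 -0.041 0 -0.052 0 0 0;
10 1 -0.047 0 -0.056 0 0 0;
11 1 -0.053 0 -0.059 0 0 0;
12 1 -0.060 0 -0.063 0 0 0;
13 1 -0.007 0 -0.003 0 0 0;
14 1 -0.014 0 -0.005 0 0 0;
15 1 -0.021 0 -0.007 0 0 0;
16 1 -0.028 0 -0.009 0 0 0;
17 1 -0.035 0 -0.010 0 0 0;
18 1 -0.043 0 -0.011 0 0 0;
19 1 -0.050 0 -0.011 0 0 0;
20 1 -0.057 0 -0.011 0 0 0;
21 1 -0.065 0 -0.010 0 0 0;
22 1 -0.072 0 -0.009 0 0 0;
23 1 -0.079 0 -0.007 0 0 0;
24 1 -0.086 0 -0.005 0 0 0;
```

Emit:
servo_tool(series="1 -0.003 0 -0.007 0 0 0; 1 -0.006 0 -0.013 0 0 0; 1 -0.010 0 -0.020 0 0 0; 1 -0.014 0 -0.026 0 0 0; 1 -0.019 0 -0.031 0 0 0; 1 -0.024 0 -0.037 0 0 0; 1 -0.029 0 -0.042 0 0 0; 1 -0.035 0 -0.047 0 0 0; 1 -0.041 0 -0.052 0 0 0; 1 -0.047 0 -0.056 0 0 0; 1 -0.053 0 -0.059 0 0 0; 1 -0.060 0 -0.063 0 0 0")

```text
time_s: 3.53
eef_pos: [0.5069, 0.1415, 0.1594]
eef_rot: [-0.001, 0.035, 0.999, -0.0]
wrist_force: [-1.8, -3.6, -10.8]
opening: 0.13
grasp_force: 58.4
```

Emit:
servo_tool(series="1 -0.007 0 -0.003 0 0 0; 1 -0.014 0 -0.005 0 0 0; 1 -0.021 0 -0.007 0 0 0; 1 -0.028 0 -0.009 0 0 0; 1 -0.035 0 -0.010 0 0 0; 1 -0.043 0 -0.011 0 0 0; 1 -0.050 0 -0.011 0 0 0; 1 -0.057 0 -0.011 0 0 0; 1 -0.065 0 -0.010 0 0 0; 1 -0.072 0 -0.009 0 0 0; 1 -0.079 0 -0.007 0 0 0; 1 -0.079 0 -0.007 0 0 0")

```text
time_s: 4.53
eef_pos: [0.5878, 0.1354, 0.1673]
eef_rot: [0.001, 0.035, 0.999, -0.001]
wrist_force: [-3.5, -5.5, -2.0]
opening: 0.127
grasp_force: 58.7
```

```bash
python3 - <<'E'
from h import *
i,P,T,f,c=shot('side','s2.png')
m=(P[...,0]>.4)&(P[...,0]<.68)&(P[...,1]>.0)&(P[...,1]<.28)&(P[...,2]>.07)&(P[...,2]<.2)
hsv=cv2.cvtColor(i,cv2.COLOR_RGB2HSV); m&=(hsv[...,2]>170)&(hsv[...,1]<140)&(hsv[...,1]>20)
q=P[m]; v=np.linalg.svd(q-q.mean(0),full_matrices=False)[2]; print(len(q),q.mean(0),q.min(0),q.max(0),v[2])
E
```

```text
547 [0.54374801 0.11394281 0.1428695 ] [0.53187194 0.03175489 0.07035131] [0.58929534 0.24055057 0.17950721] [-0.99205662  0.07431799 -0.10149135]
```

View pics/s2.png

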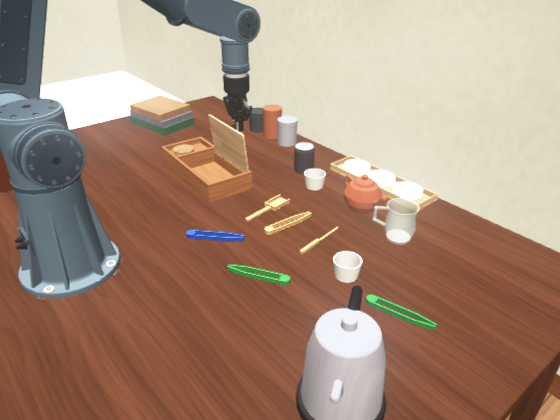

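The side view shows the flap standing at (228,143), about 1.47 rad, still held. A little further for clearance, then release and lift out.

Emit:
servo_tool(series="1 -0.004 0 0.001 0 0 0; 1 -0.008 0 0.002 0 0 0; 1 -0.012 0 0.003 0 0 0; 1 -0.012 0 0.003 0 0 0; 1 -0.012 0 0.003 0 0 0; -0.3 -0.012 0 0.003 0 0 0; -0.3 -0.012 0 0.003 0 0 0; -0.3 -0.012 0 0.003 0 0 0; -0.3 -0.012 0 0.003 0 0 0; -0.3 -0.012 0 0.003 0 0 0; -0.3 -0.012 0 -0.017 0 0 0; -0.3 -0.012 0 -0.037 0 0 0")

```text
time_s: 5.58
eef_pos: [0.597, 0.1356, 0.2025]
eef_rot: [-0.001, 0.035, 0.999, -0.0]
wrist_force: [1.5, -1.0, 0.1]
opening: 0.651
grasp_force: 0.0
```

Emit:
servo_tool(series="-1 0 0 -0.04 0 0 0; -1 0 0 -0.07 0 0 0; -1 0.068 -0.334 -0.06 0 0 0; -1 0.068 -0.334 -0.06 0 0 0; -1 0.068 -0.334 -0.06 0 0 0; -1 0.068 -0.334 -0.06 0 0 0; -1 0.068 -0.334 -0.06 0 0 0; -1 0.068 -0.334 -0.06 0 0 0; -1 0.068 -0.334 -0.06 0 0 0; -1 0.068 -0.334 -0.06 0 0 0; -1 0.068 -0.334 -0.01 0 0 0; -1 0.068 -0.334 -0.01 0 0 0")

```text
time_s: 6.58
eef_pos: [0.5044, -0.1949, 0.2098]
eef_rot: [-0.002, 0.037, 0.999, 0.001]
wrist_force: [-1.8, 0.8, -1.9]
opening: 0.998
grasp_force: 0.0
```

```bash
python3 - <<'E'
from h import *
print(ctrl.get_obs()['eef_pos'])
i,P,T,f,c=shot('wrist','w3.png')
hsv=cv2.cvtColor(i,cv2.COLOR_RGB2HSV)
m=(hsv[...,0]>14)&(hsv[...,0]<35)&(hsv[...,2]>150)&(P[...,2]>.004)&(P[...,2]<.025)
k,l,st,ce=cv2.connectedComponentsWithStats(m.astype(np.uint8))
for j in range(1,k):
    if st[j,4]>150:
        q=P[l==j]; 
        r=cv2.minAreaRect((q[:,:2]*1000).astype(np.float32)); print(st[j],ce[j].round(),q[:,2].max().round(3),r,cv2.boxPoints(r).round(0).tolist())
s=shot('side')
P=s[1];h=cv2.cvtColor(s[0],cv2.COLOR_RGB2HSV)
m=(P[...,0]>.4)&(P[...,0]<.68)&(P[...,1]>.0)&(P[...,1]<.28)&(P[...,2]>.09)&(P[...,2]<.17)&(h[...,2]>170)&(h[...,1]<140)
q=P[m]; v=np.linalg.svd(q-q.mean(0),full_matrices=False)[2]; print(len(q),q.mean(0),q.min(0),q.max(0),v[2])
E
```

```text
[ 0.50440826 -0.19488432  0.20980279]
[ 527   85   33  126 2118] [548. 168.] 0.01 ((487.38238525390625, 84.86881256103516), (133.69822692871094, 36.48237991333008), 10.876567840576172) [[418.0, 90.0], [425.0, 54.0], [556.0, 80.0], [550.0, 115.0]]
[ 352  116   43  142 1977] [369. 190.] 0.015 ((509.40936279296875, -96.95333862304688), (153.92532348632812, 40.30496597290039), 7.30180025100708) [[431.0, -87.0], [436.0, -127.0], [588.0, -107.0], [583.0, -67.0]]
[ 271  124   24  137 1379] [283. 180.] 0.014 ((510.50164794921875, -190.23300170898438), (23.980981826782227, 151.2228546142578), 86.36897277832031) [[434.0, -197.0], [585.0, -207.0], [587.0, -183.0], [436.0, -173.0]]
[161 145  48 128 930] [181. 193.] 0.012 ((522.3978271484375, -298.16131591796875), (151.6764373779297, 10.55007266998291), 7.671161651611328) [[447.0, -303.0], [448.0, -314.0], [598.0, -293.0], [597.0, -283.0]]
[ 45 154  36  50 485] [ 69. 175.] 0.025 ((469.8427734375, -414.75762939453125), (52.856292724609375, 19.786373138427734), 14.693290710449219) [[442.0, -412.0], [447.0, -431.0], [498.0, -418.0], [493.0, -398.0]]
[ 14 158  43  51 992] [ 31. 185.] 0.025 ((477.0348815917969, -449.2831726074219), (53.409610748291016, 26.41903305053711), 10.682271003723145) [[448.0, -441.0], [453.0, -467.0], [506.0, -457.0], [501.0, -431.0]]
[358 323  21  27 231] [367. 333.] 0.025 ((693.5564575195312, -99.56982421875), (7.850625514984131, 32.754539489746094), 50.23198318481445) [[678.0, -92.0], [704.0, -113.0], [709.0, -107.0], [683.0, -86.0]]
759 [0.55289394 0.1238297  0.13301419] [0.54173751 0.03030125 0.09035402] [0.58762986 0.23981681 0.16993983] [-0.99722416  0.07417115 -0.00652865]
```

View pics/w3.png

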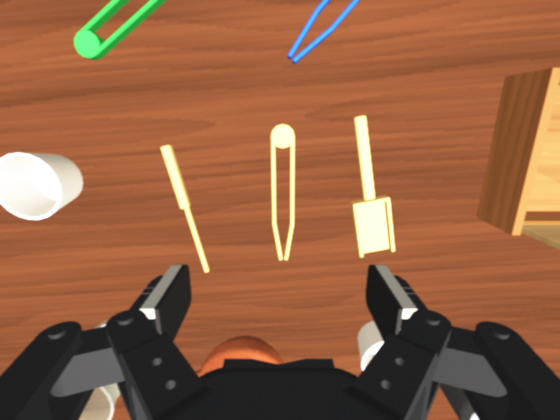

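The wrist view shows the bamboo tongs at (283,180), round end towards the robot. Measured rectangle is 151 × 24 mm, centre (0.5105, -0.190), and the flap is at about 1.56 rad. Going down to grip.

Emit:
servo_tool(series="-0.2 -0.006 0.005 0.04 0 0 0; -0.2 -0.006 0.005 0.08 0 0 0; -0.2 -0.006 0.005 0.12 0 0 0; -0.2 -0.006 0.005 0.15 0 0 0; -0.2 -0.006 0.005 0.17 0 0 0; -0.2 -0.006 0.005 0.182 0 0 0; -0.2 -0.006 0.005 0.182 0 0 0; -0.2 -0.006 0.005 0.182 0 0 0; 1 -0.006 0.005 0.182 0 0 0; 1 -0.006 0.005 0.182 0 0 0; 1 -0.006 0.005 0.182 0 0 0; 1 -0.006 0.005 0.182 0 0 0")

```text
time_s: 7.68
eef_pos: [0.5146, -0.1891, 0.0337]
eef_rot: [0.002, 0.035, 0.999, -0.001]
wrist_force: [-0.4, 1.4, 7.4]
opening: 0.244
grasp_force: 58.5
```

Emit:
servo_tool(series="1 0 0 0 0 0 0; 1 0 0 0 0 0 0; 1 0 0 0 0 0 0; 1 0 0 -0.01 0 0 0; 1 0 0 -0.03 0 0 0; 1 0 0 -0.06 0 0 0; 1 0 0 -0.09 0 0 0; 1 0 0 -0.12 0 0 0; 1 0 0 -0.12 0 0 0")

```text
time_s: 8.43
eef_pos: [0.5166, -0.1905, 0.1593]
eef_rot: [0.005, 0.035, 0.999, -0.003]
wrist_force: [1.0, -0.2, 0.1]
opening: 0.25
grasp_force: 58.8
```

Emit:
servo_tool(series="1 0 0 0 0 0 0; 1 0 0 0 0 0 0; 1 0 0 0 0 0 0; 1 0 0 0 0 0 0; 1 0 0 0 0 0 0; 1 0 0 0 0 0 0")

```text
time_s: 8.93
eef_pos: [0.5125, -0.1881, 0.1503]
eef_rot: [-0.001, 0.035, 0.999, 0.0]
wrist_force: [0.0, -1.3, -0.7]
opening: 0.242
grasp_force: 58.8
```

```bash
python3 - <<'E'
from h import *
o=ctrl.get_obs();print(o)
i,P,T,f,c=shot('wrist','w4.png')
hsv=cv2.cvtColor(i,cv2.COLOR_RGB2HSV)
m=(hsv[...,0]>14)&(hsv[...,0]<35)&(hsv[...,2]>130)&(P[...,2]>.08)&(P[...,2]<.2)
k,l,st,ce=cv2.connectedComponentsWithStats(m.astype(np.uint8))
for j in range(1,k):
    if st[j,4]>100:
        q=P[l==j]; A=np.c_[q[:,:2],np.ones(len(q))]
        r=cv2.minAreaRect((q[:,:2]*1000).astype(np.float32)); print(st[j],q.mean(0),q.min(0),q.max(0),np.linalg.lstsq(A,q[:,2],rcond=None)[0],r)
E
```

```text
{'time_s': 8.9333, 'q': array([-5.69162984e-01,  2.38381090e-01,  1.76882855e+00, -2.68071828e-05,
        1.13621524e+00, -2.07011374e+00]), 'dq': array([ 0.00125109, -0.00428113, -0.00415335, -0.00126432,  0.00069584,
        0.0004612 ]), 'joint_efforts': array([ 9.85835883e-03, -4.36897087e+01, -3.13348281e+01, -2.83121262e-03,
        1.77432667e-02,  5.70398504e-05]), 'eef_pos': array([ 0.51251555, -0.18806347,  0.15034761]), 'eef_rot': array([-7.94643165e-04,  3.49100198e-02,  9.99390040e-01,  4.56012369e-04]), 'wrist_force': array([ 0.00369586, -1.27313626, -0.65396875]), 'torque': array([-0.02335427, -0.03578704, -0.00263225]), 'grasp_force': 58.7918221950531, 'opening': 0.24227608869775447}
[ 251  110   53  254 5994] [ 0.48425131 -0.18628303  0.12808603] [ 0.43322648 -0.20163736  0.11604728] [ 0.57977659 -0.17203939  0.19987869] [-0.01669135 -0.01126119  0.13407107] ((506.58184814453125, -187.73397827148438), (24.308992385864258, 146.83407592773438), 86.13768005371094)
```

View pics/w4.png

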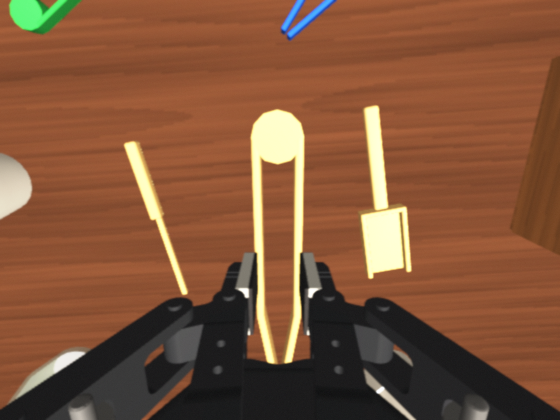

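The tongs are held level and centred, legs at (258,200) and (298,200). They have to lie along box y, since 151 mm exceeds the 130 mm bay, so I turn them 90° here first.

Emit:
servo_tool(series="1 0 0 -0.02 0 0 7; 1 0 0 -0.04 0 0 14; 1 0 0 -0.05 0 0 21; 1 0 0 -0.05 0 0 28; 1 0 0 -0.05 0 0 35; 1 0 0 -0.05 0 0 42; 1 0 0 -0.05 0 0 49; 1 0 0 -0.05 0 0 56; 1 0 0 -0.05 0 0 63; 1 0 0 -0.05 0 0 70; 1 0 0 -0.05 0 0 77; 1 0 0 -0.05 0 0 84")

```text
time_s: 9.98
eef_pos: [0.5129, -0.1883, 0.2009]
eef_rot: [-0.0, 0.697, 0.717, -0.0]
wrist_force: [-0.1, 0.1, 0.6]
opening: 0.248
grasp_force: 58.9
```

Emit:
servo_tool(series="1 0 0 0 0 0 6; 1 0 0 0 0 0 6; 1 0 0 0 0 0 6; 1 0 0 0 0 0 6; 1 0 0 0 0 0 6; 1 0 0 0 0 0 6")

```text
time_s: 10.48
eef_pos: [0.513, -0.1883, 0.2012]
eef_rot: [-0.0, 0.731, 0.683, -0.0]
wrist_force: [-0.1, -0.2, -0.4]
opening: 0.247
grasp_force: 58.9
```

```bash
python3 - <<'E'
from h import *
o=ctrl.get_obs();M=Rq(o['eef_rot']).as_matrix();print(o['eef_pos'],M.round(3).tolist(),o['opening'],o['grasp_force'])
print(M.T@(np.array([.483,.1425,.20])-o['eef_pos']))
E
```

```text
[ 0.5129562  -0.18831276  0.2012063 ] [[0.068, 0.998, -0.0], [0.998, -0.068, 0.0], [0.0, -0.0, -1.0]] 0.24674494849612677 58.851274251937866
[ 0.32799025 -0.05250508  0.00123463]
```

Emit:
servo_tool(series="1 0.03 -0.005 0 0 0 0; 1 0.065 -0.011 0 0 0 0; 1 0.1 -0.016 0 0 0 0; 1 0.135 -0.022 0 0 0 0; 1 0.17 -0.027 0 0 0 0; 1 0.205 -0.033 0 0 0 0; 1 0.24 -0.038 0 0 0 0; 1 0.275 -0.044 0 0 0 0; 1 0.305 -0.049 0 0 0 0; 1 0.328 -0.0525 0 0 0 0; 1 0.328 -0.0525 0 0 0 0; 1 0.328 -0.0525 0 0 0 0")

```text
time_s: 11.48
eef_pos: [0.4832, 0.1436, 0.2013]
eef_rot: [0.0, 0.73, 0.683, -0.0]
wrist_force: [-0.1, 0.4, -0.1]
opening: 0.249
grasp_force: 58.9
```

Emit:
servo_tool(series="1 0 0 0 0 0 0; 1 0 0 0 0 0 0; 1 0 0 0 0 0 0")

```text
time_s: 11.73
eef_pos: [0.4837, 0.1415, 0.2013]
eef_rot: [0.0, 0.732, 0.681, -0.0]
wrist_force: [0.4, -0.4, -1.0]
opening: 0.247
grasp_force: 58.9
```

```bash
python3 - <<'E'
from h import *
o=ctrl.get_obs();print(o['eef_pos'],o['wrist_force'])
i,P,T,f,c=shot('wrist','w5.png')
# inner bay extents from floor points, in box frame about (.488,.142), yaw -4deg
B=(P-[.488,.142,0])@R.from_euler('z',-4,degrees=True).as_matrix()
m=(B[...,2]>.054)&(B[...,2]<.066)&(abs(B[...,1])<.06)&(B[...,0]<-.04)&(B[...,0]>-.1); print('near wall x',np.percentile(B[m][:,0],[2,50,98]))
m=(B[...,2]>.002)&(B[...,2]<.014)&(abs(B[...,0])<.07)&(B[...,1]>-.14)&(B[...,1]<.12); print('floor',m.sum(),np.percentile(B[m],[1,50,99],axis=0))
m=(B[...,2]>.054)&(B[...,2]<.066)&(abs(B[...,0])<.04)&(B[...,1]>.08)&(B[...,1]<.22); print('divider y',np.percentile(B[m][:,1],[2,10,50,98]))
E
```

```text
[0.48372774 0.14147714 0.20127599] [ 0.35678082 -0.38815334 -1.02565164]
near wall x [-0.07280509 -0.06828064 -0.0646508 ]
floor 19227 [[-0.06467597 -0.10073662  0.00628034]
 [ 0.00236911  0.01767257  0.00798042]
 [ 0.06502218  0.10509472  0.0123688 ]]
divider y [0.10580951 0.10808606 0.13839815 0.15708184]
```

View pics/w5.png

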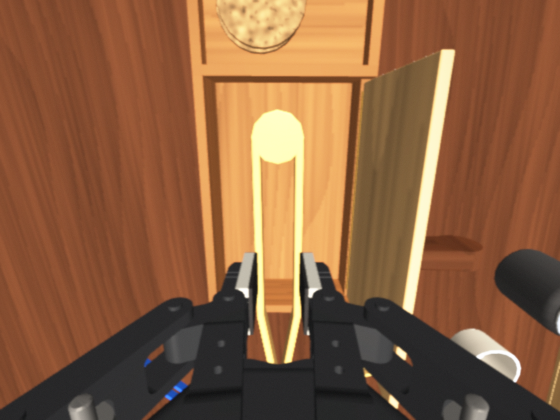

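The wrist view shows the tongs over the open bay, between near wall column 212 and flap column 352, with the flap clear. The bay extents match the estimate (x ±65, y ±105). Lowering.

Emit:
servo_tool(series="1 0 0 0.03 0 0 0; 1 0 0 0.06 0 0 0; 1 0 0 0.09 0 0 0; 1 0 0 0.115 0 0 0; 1 0 0 0.135 0 0 0; 1 0 0 0.147 0 0 0; 1 0 0 0.15 0 0 0; 1 0 0 0.15 0 0 0; 1 0 0 0.15 0 0 0; 1 0 0 0.15 0 0 0")

```text
time_s: 12.62
eef_pos: [0.4846, 0.1424, 0.0525]
eef_rot: [0.001, 0.731, 0.682, 0.001]
wrist_force: [1.2, 0.6, -0.7]
opening: 0.246
grasp_force: 58.9
```

Emit:
servo_tool(series="1 0 0 0.002 0 0 0; 1 0 0 0.004 0 0 0; 1 0 0 0.006 0 0 0; 1 0 0 0.008 0 0 0; 1 0 0 0.008 0 0 0; 1 0 0 0.008 0 0 0")

```text
time_s: 13.12
eef_pos: [0.4833, 0.1426, 0.0431]
eef_rot: [-0.0, 0.731, 0.682, -0.0]
wrist_force: [0.3, -0.2, -0.5]
opening: 0.245
grasp_force: 58.9
```

Emit:
servo_tool(series="1 0 0 0.001 0 0 0; 1 0 0 0.002 0 0 0; 1 0 0 0.003 0 0 0; 1 0 0 0.003 0 0 0; 1 0 0 0.003 0 0 0")

```text
time_s: 13.53
eef_pos: [0.4837, 0.1426, 0.0417]
eef_rot: [0.0, 0.731, 0.682, -0.0]
wrist_force: [-5.9, -0.9, 15.0]
opening: 0.243
grasp_force: 61.0
```

Emit:
servo_tool(series="1 0 0 0.001 0 0 0; 1 0 0 0.002 0 0 0; 1 0 0 0.002 0 0 0; 1 0 0 0.002 0 0 0")

```text
time_s: 13.87
eef_pos: [0.4838, 0.1426, 0.0415]
eef_rot: [-0.0, 0.731, 0.682, -0.0]
wrist_force: [-14.2, -1.8, 36.4]
opening: 0.248
grasp_force: 63.8
```

The tongs are on the floor. I ease the pressure off, then open partway.

Emit:
servo_tool(series="1 0 0 -0.002 0 0 0; 1 0 0 -0.003 0 0 0; 1 0 0 -0.003 0 0 0; 0.2 0 0 -0.003 0 0 0; 0.2 0 0 -0.003 0 0 0; 0.2 0 0 -0.003 0 0 0; 0.2 0 0 -0.003 0 0 0; 0.2 0 0 -0.01 0 0 0; 0.2 0 0 -0.03 0 0 0; 0.2 0 0 -0.06 0 0 0; 0.2 0 0 -0.09 0 0 0; 0.2 0 0 -0.12 0 0 0")

```text
time_s: 14.87
eef_pos: [0.4831, 0.1425, 0.1597]
eef_rot: [-0.0, 0.731, 0.682, -0.0]
wrist_force: [0.5, 0.5, -0.3]
opening: 0.403
grasp_force: 0.0
```

Emit:
servo_tool(series="0.2 0 0 -0.05 0 0 0; 0.2 0 0 -0.05 0 0 0; 0.2 0 0 -0.05 0 0 0; 0.2 0 0 -0.05 0 0 0; 0.2 0 0 -0.05 0 0 0")

```text
time_s: 15.28
eef_pos: [0.4825, 0.1425, 0.2069]
eef_rot: [-0.001, 0.731, 0.682, -0.001]
wrist_force: [0.2, 0.5, -0.9]
opening: 0.402
grasp_force: 0.0
```

```bash
python3 - <<'E'
from h import *
o=ctrl.get_obs();print(o['eef_pos'],o['wrist_force'],o['opening'])
i,P,T,f,c=shot('wrist','w6.png')
B=(P-[.488,.142,0])@R.from_euler('z',-4,degrees=True).as_matrix()
hsv=cv2.cvtColor(i,cv2.COLOR_RGB2HSV)
m=(B[...,2]>.014)&(B[...,2]<.035)&(abs(B[...,0])<.055)&(abs(B[...,1])<.095)
q=B[m]; A=np.c_[q[:,:2],np.ones(len(q))]
print(len(q),q.min(0),q.max(0),np.linalg.lstsq(A,q[:,2],rcond=None)[0],cv2.minAreaRect((q[:,:2]*1000).astype(np.float32)))
E
```

```text
[0.48251074 0.14245108 0.20692706] [ 0.19956606  0.49084887 -0.92474382] 0.4016424568966313
1458 [-0.01674219 -0.0716668   0.01445189] [0.00718873 0.07876938 0.02199899] [0.00653675 0.00240783 0.01974089] ((-4.819267272949219, 3.5747299194335938), (23.203092575073242, 150.39852905273438), 0.6975234150886536)
```

View pics/w6.png

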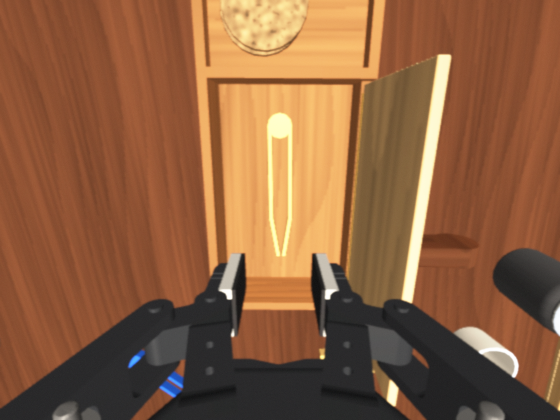

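The tongs lie flat on the floor at (280,185), box position (-5, 4) mm with the top about 20 mm up. The flap is upright and the gripper is clear. Handing in.

```bash
python3 -c "
from bench import ctrl
print(ctrl.hand_in())"
```

```text
the job is handed in; nothing more can be done
None
```

The flap stands upright, the tongs lie flat on the lower tier's floor near the bay's centre, and the job is handed in at about 15 s; the hand-in call returned no verdict.

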